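Shut off an interlocked three-stage water filter

ROBOT

A 6-joint arm with a two-finger parallel gripper is mounted at the origin on the work surface. World frame = base frame: x ahead of the robot, y to its left, z up, the work surface at z = 0. Lengths are in mm, angles in rad, forces in N, time in s.
With the tool pointing down it reaches from about 350 to 975 mm from the base axis. Payload 7.1 kg.
Tool frame: the origin (TCP) lies at the very end of the fingers, on their centre line; the grasp point (between the pads) lies 19 mm behind it (ctrl.grasp_offset is the distance from the TCP to the grasp point, in mm); z points along the fingers, y is the line along which they close (so a half turn about z gives the same grasp; the last joint's range is limited). The gripper opens to 88 mm and grips with 3 to 60 N. Pads are 20 mm wide; open, the fingers measure 115 mm over their backs; the gripper's body (75 mm by 178 mm) begins 61 mm behind the grasp point.
Start: joints at [1.265, 0.423, 1.63, -0, 1.089, -0.019], TCP at [176.771, 599.464, 222.675] pointing down, gripper open.
Joint ranges: [-3, 3], [-0.9, 2.11], [0.09, 2.58], [-1.31, 4.45], [0.11, 2.69], [-2.54, 2.54]. Speed limits (rad/s): [2.39, 2.39, 3.01, 3.14, 3.14, 3.14].

INTERFACE

Orientations are given as a rotation vector (axis times angle).
In Python, from workcell import ctrl, viewer, ticket, models gives the robot as it stands.
- The arm moves only by the tool play_rows, never from a script. Its arguments are lists of equal length, an entry for each row: "dp": the shift along the world's x, y, z in mm, a list of three; "yaw": the turn about the world's z in degrees. In form: {"dp": [[tx, ty, tz], ...], "yaw": [yaw, ...]}. A call has 1 to 8 rows; each row shifts and turns the commanded pose from where the row before left it; what a row does not reach is not made up. A row lasts 1/12 s, in which the tool goes at most 41.7 mm and 7.16 degrees, less where a joint would pass 70% of its speed; a pose out of reach is approached as far as the arm can. A call is refused whole if a number of a shift passes 41.7 or a number of a turn 7.16, either way. A call with a gripper value outside its range is refused whole. "gripper" is the closure, from 0 (fully open) to 1 (shut), set as the call begins (left out, the last holds). The fingers move at their own pace and stop on an object; the grip force is fixed at half the most. Time passes only in rows, so rows that do not move let the fingers close. It gives the time, the measured TCP pose, the force, the opening and the grip force at its end, in the units of the state.
- ctrl.get_obs(): the state, without advancing time (a new reading comes with each control period).
- viewer.get_image(name): name is "side" or "top"; returns a dict with "pixels" (420x560x3 uint8, red, green, blue), "range_z" (420x560 float32, mm along the optical axis (not along the pixel's ray), 0 where there is no reading), "fx", "fy", "cx", "cy" (pixels), "T" (4x4, takes a point from camera to world coordinates). Camera axes: x right, y up, looking along -z (the intrinsics and any distortion apply to the point x, -y, -z); pixel columns grow to the right and rows downward; lengths in mm; the calibration is good to about 2 mm. A picture is of the moment at which its call begins.
- ticket.close_job(): hands the job in; it is judged then, once.
Trained networks look in a picture, given as the dict that the camera call returned (one of the last four; its "shot" number tells which), for a name from the list of things; names that differ only in an ending like _2 or _b are one class to them, and where a whole thing is asked for, a point or a joint stands for the part that bears it (a point fixed in the world has none). Each returns a list of dicts, best first, with "conf" (0 to 1); they miss things now and then, are a little off and sometimes report something else, mostly with a low value. They report only what shows in the picture. A call takes as long as a camera call.
- models.look_for(picture, name): "bbox" ([centre column, centre row, width, height] in pixels, round what is visible of it).
- models.landmark_of(picture, name): "location" ([column, row] in pixels: a listed point, or the origin of a listed thing).
The state is a dict: "t": time; "qpos": joint angles; "qvel": joint speeds; "joint_torque": joint torques, N m; "ee_pos": TCP position; "orientation": TCP orientation; "ft_force": force on the tool from outside, world axes, zero at the start; "moment": the same for the moment, N m; "width": finger opening in mm; "grasp_force": force on a finger pad.
Only numpy, scipy, OpenCV 4.12 (cv2) and the standard library are available. Lean on these libraries where they do the work, as an engineer would, in place of code of your own. Each camera call takes 0.05 s, during which the arm holds its last target. There are 200 camera calls.

TASK

Shut off the three-stage water filter for a cartridge change: turn each of its three levers from lying along the unit until it points straight out of the front, fully home against its stop, one after the other. The interlock under the cover lets them go only in the order of the water flow, which does not show, so feel for the lever that is free and never force one that is held back. Leave everything else on the counter where it is.

Things in the scene. Friction and masses are not known exactly. Their poses are not given: they have to be found in the camera images.
- filter_unit: Countertop three-stage water filter, fixed: three clear canisters in a row under black heads on a steel drip tray. 440 mm wide, 175 deep. Origin: centre of its underside, on the counter; x to its rear, y to its left seen from the robot; the front looks to -x. Each stage has one shut-off lever, all alike, on a vertical stem through the white cover on top; stems 140 mm apart along y. Bears up to 40 N of pushing.
- cover (a point): Centre of the flat top of the white interlock cover (140 deep, 420 wide, 208 mm above the counter). The interlock inside frees one lever at a time, in the order of flow: any of the six orders, and it does not show. A lever still held back has play up to 0.26 rad from open, then meets a hard stop (it gives only 1 to 2 mm at the sleeve). It is freed once the one before it is shut beyond 1.45 rad. Over 40 N of push damages it.
- lever_left (a joint): Angle of the left lever (rad). 0 = open: it lies along the unit, pointing to the unit's right (-y). Grows clockwise seen from above. pi/2 = 1.571 = shut, on its end stop, pointing straight out of the front (-x of the unit). Starts at 0 to 0.15 and stays where it is left. A free lever turns stiffly and evenly: about 5 to 7 N at the sleeve's middle.
- grip_left (a point): Middle of the left lever's black sleeve, 234 mm above the counter and 70 mm from its stem's axis. The sleeve is 70 mm long (35 to 105 mm from the axis), 22 mm wide, 14 mm high (227 to 241 mm above the counter); 19 mm are free between it and the cover.
- pivot_left (a point): Point on the vertical stem axis of the left lever, at the height of the sleeve's middle. The hub round it is 26 mm in diameter and tops out 238 mm above the counter.
- lever_middle (a joint): Angle of the middle lever (rad). 0 = open: it lies along the unit, pointing to the unit's right (-y). Grows clockwise seen from above. pi/2 = 1.571 = shut, on its end stop, pointing straight out of the front (-x of the unit). Starts at 0 to 0.15 and stays where it is left. A free lever turns stiffly and evenly: about 5 to 7 N at the sleeve's middle.
- grip_middle (a point): Middle of the middle lever's black sleeve, 234 mm above the counter and 70 mm from its stem's axis. The sleeve is 70 mm long (35 to 105 mm from the axis), 22 mm wide, 14 mm high (227 to 241 mm above the counter); 19 mm are free between it and the cover.
- pivot_middle (a point): Point on the vertical stem axis of the middle lever, at the height of the sleeve's middle. The hub round it is 26 mm in diameter and tops out 238 mm above the counter.
- lever_right (a joint): Angle of the right lever (rad). 0 = open: it lies along the unit, pointing to the unit's right (-y). Grows clockwise seen from above. pi/2 = 1.571 = shut, on its end stop, pointing straight out of the front (-x of the unit). Starts at 0 to 0.15 and stays where it is left. A free lever turns stiffly and evenly: about 5 to 7 N at the sleeve's middle.
- grip_right (a point): Middle of the right lever's black sleeve, 234 mm above the counter and 70 mm from its stem's axis. The sleeve is 70 mm long (35 to 105 mm from the axis), 22 mm wide, 14 mm high (227 to 241 mm above the counter); 19 mm are free between it and the cover.
- pivot_right (a point): Point on the vertical stem axis of the right lever, at the height of the sleeve's middle. The hub round it is 26 mm in diameter and tops out 238 mm above the counter.
- cartridge_a: New filter cartridge, white cylinder, 65 diameter x 127 high, standing in front of the filter unit. Loose; not part of the job. Origin at the centre of its underside.
- cartridge_b: New filter cartridge, white cylinder, 65 diameter x 127 high, standing to the left of the unit. Loose; not part of the job. Origin at the centre of its underside.
- housing_wrench: Grey plastic canister wrench lying flat, a ring of 146 outer diameter with a handle 26 wide along its -y side (200 from the ring's centre to its end), 14 high, in front of the unit. Loose; not part of the job. Origin at the centre of its underside (of the ring).
- mug: White mug, 80 diameter, 90 high, to the right of the unit. Loose; not part of the job. Origin at the centre of its underside.
- bowl: Pink bowl, 190 diameter, 75 high, on the left. Loose; not part of the job. Origin at the centre of its underside.
- honey_jar: Small amber jar with brass lid, 68 diameter, 100 high, to the right of the unit. Loose; not part of the job. Origin at the centre of its underside.

How it is judged (in metres and radians):
On the way, in this order (a step that is already met when the one before it is completed fails the run):
1. one lever is fully shut while the other two are still open (((value of joint lever_left above 1.5 rad and value of joint each of lever_middle, lever_right below 0.6 rad) or (value of joint each of lever_left, lever_right below 0.6 rad and value of joint lever_middle above 1.5 rad) or (value of joint each of lever_left, lever_middle below 0.6 rad and value of joint lever_right above 1.5 rad))), for 0.1 s.
2. a second lever is fully shut while the last is still open (((value of joint each of lever_left, lever_middle above 1.5 rad and value of joint lever_right below 0.6 rad) or (value of joint each of lever_left, lever_right above 1.5 rad and value of joint lever_middle below 0.6 rad) or (value of joint lever_left below 0.6 rad and value of joint each of lever_middle, lever_right above 1.5 rad))), for 0.1 s.
At the end, for the whole second after the job is handed in: All three levers point out of the front, each within 0.07 rad (4 degrees) of its end stop (joint above 1.5 rad), at rest, and nothing is touched (value of joint each of lever_left, lever_middle, lever_right above 1.5 rad and velocity of joint each of lever_left, lever_middle, lever_right below 0.05 rad/s).
It fails at once if a lever or the filter is pressed with more than 40 N (contact force between any of the fingers, the arm and filter_unit above 40 N).
It fails at once if another thing on the counter is moved more than 30 mm or tipped (distance of any of cartridge_a, cartridge_b, housing_wrench, mug, bowl, honey_jar from where it was at the start of the episode above 0.03 m or angle between any of cartridge_a, cartridge_b, housing_wrench, mug, bowl, honey_jar's own z axis and vertical above 0.3 rad).
It also fails if it takes over 72 s, if anything falls off the work surface, if the arm or the gripper's body presses on something with over 40 N, if the wrist force passes 120 N, or if a joint passes its speed limit or range.

## Working session

There is one attempt and no reset: what is moved stays moved. The work goes in short steps, Python scripts to look and compute and a tool call to move; the robot and the scene stay as the last step left them, time stands still between calls to the robot, and variables do not carry over. Pictures are saved under pics/ and viewed, at most 10 in all, crops included, and the job is handed in when it is done.

Besides the shell and the picture viewer there is one more tool, called after "Call:" as name(argument=value, ...), one argument or row to a line, values as JSON. play_rows: Moves the arm, as the interface text tells. Its arguments: {"type":"object","properties":{"dp":{"type":"array"},"yaw":{"type":"array"},"gripper":{"type":"number"}},"required":["dp","yaw"]}

```bash
mkdir -p pics
cat > h.py <<'E'
import numpy as np, cv2
from workcell import ctrl, viewer, ticket, models
def ray(im,c,r):
    d=np.array([(c-im["cx"])/im["fx"],-(r-im["cy"])/im["fy"],-1.0]); T=np.array(im["T"]); return T[:3,3],T[:3,:3]@d
def atz(im,c,r,z):
    o,d=ray(im,c,r); return o+d*(z-o[2])/d[2]
def save(im,n): cv2.imwrite("pics/"+n,im["pixels"][:,:,::-1])
E
python3 - <<'E'
from h import *
np.set_printoptions(precision=1,suppress=True)
for cam in("top","side"):
    im=viewer.get_image(cam); save(im,cam+"0.png"); print(cam,im.keys(),np.array(im["T"])[:3,3])
    for s in("left","middle","right"):
        for k,z in(("grip_",234),("pivot_",234)):
            for r in models.landmark_of(im,k+s)[:2]:
                print(k+s,round(r["conf"],2),np.array(r["location"]),atz(im,*r["location"],z))
    for n,z in(("cover",208),("filter_unit",0),("cartridge_a",0),("cartridge_b",0),("housing_wrench",0),("mug",0),("bowl",0),("honey_jar",0)):
        for r in models.landmark_of(im,n)[:2]: print(n,round(r["conf"],2),np.array(r["location"]),atz(im,*r["location"],z))
print(ctrl.get_obs())
E
```

```text
top dict_keys(['pixels', 'range_z', 'fx', 'fy', 'cx', 'cy', 'T', 'shot']) [ 250.3   39.  1658.5]
grip_left 0.88 [248.7 204.9] [546.6 138.3 234. ]
pivot_left 0.59 [226.4 199.8] [561.2 202.4 234. ]
grip_middle 0.67 [302.2 193.6] [580.4 -14.3 234. ]
pivot_middle 0.62 [274.8 198. ] [567.1  64.1 234. ]
grip_right 0.69 [346.1 190.5] [ 590.  -140.1  234. ]
pivot_right 0.89 [324.6 192.2] [584.7 -78.5 234. ]
cover 0.82 [272.4 190.7] [594.7  71.7 208. ]
cover 0.37 [277.6 213.4] [527.3  56.1 208. ]
filter_unit 0.95 [275.2 215.7] [559.2  66.4   0. ]
cartridge_a 0.73 [193.1 212.1] [570.1 338.5   0. ]
cartridge_a 0.72 [241.  257.7] [419.7 176.6   0. ]
cartridge_b 0.73 [193.1 212.1] [570.1 338.5   0. ]
cartridge_b 0.72 [241.  257.7] [419.7 176.6   0. ]
housing_wrench 0.84 [291.3 260.2] [412.4  13.    0. ]
mug 0.88 [427.  232.8] [ 504.5 -431.9    0. ]
bowl 0.74 [135.  247.2] [452.3 524.1   0. ]
bowl 0.21 [275.5 199.3] [614.7  65.8   0. ]
honey_jar 0.97 [398.7 201. ] [ 610.8 -343.4    0. ]
side dict_keys(['pixels', 'range_z', 'fx', 'fy', 'cx', 'cy', 'T', 'shot']) [ 411.1 -969.   877. ]
grip_left 0.42
[... 373 characters left out ...]
570.   52.6   0. ]
cartridge_a 0.7 [241.4 236.1] [422.5 187.1  -0. ]
cartridge_b 0.7 [241.4 236.1] [422.5 187.1  -0. ]
housing_wrench 0.7 [239.6 266.7] [408.   26.3   0. ]
bowl 0.91 [241.1 185.1] [440.9 543.8   0. ]
honey_jar 0.73 [278.8 173.6] [612.3 621.    0. ]
honey_jar 0.58 [332.  354.3] [ 622.9 -337.5    0. ]
{'t': 1.5, 'qpos': array([ 1.3,  0.4,  1.6,  0. ,  1.1, -0. ]), 'qvel': array([ 0.,  0.,  0.,  0.,  0., -0.]), 'joint_torque': array([ -0. , -54.5, -27.4,   0.1,   0. ,   0. ]), 'ee_pos': array([176.8, 599.5, 222.7]), 'orientation': array([-0.4, -3.1,  0. ]), 'ft_force': array([ 0. , -0.4, -0.3]), 'moment': array([-0. , -0.1,  0. ]), 'grasp_force': 0.0, 'width': 87.38065447031651}
```

Run:
```python
import cv2
a=cv2.imread("pics/top0.png")[150:300,180:380]; cv2.imwrite("pics/top0c.png",cv2.resize(a,None,fx=4,fy=4,interpolation=cv2.INTER_CUBIC))
a=cv2.imread("pics/side0.png")[140:290,200:380]; cv2.imwrite("pics/side0c.png",cv2.resize(a,None,fx=4,fy=4,interpolation=cv2.INTER_CUBIC))
```

```text
(no output)
```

View pics/top0c.png

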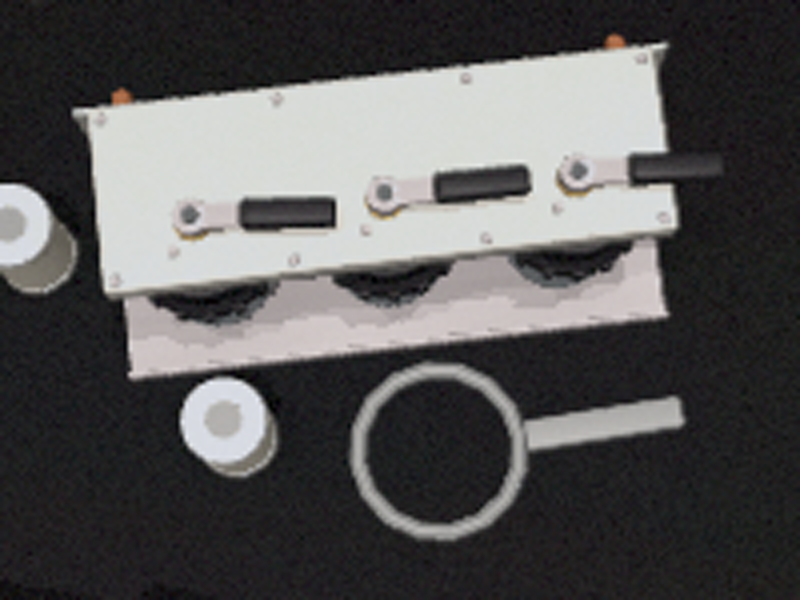

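View pics/side0c.png

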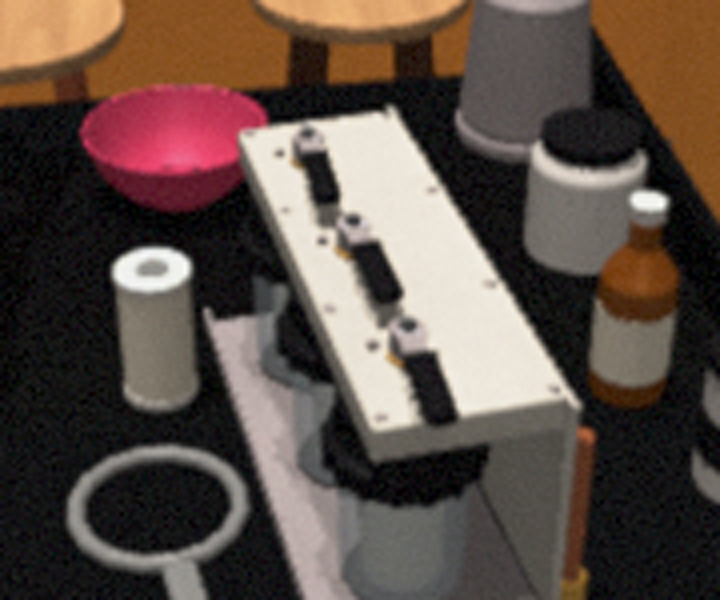

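```bash
cat >> h.py <<'E'
def uv(phi,th):
    # unit yaw phi; returns lever direction and travel direction
    c,s=np.cos(phi),np.sin(phi); X=np.array([c,s]);Y=np.array([-s,c])
    return -Y*np.cos(th)-X*np.sin(th), Y*np.sin(th)-X*np.cos(th)
E
python3 - <<'E'
from h import *
from scipy.optimize import least_squares
from scipy.spatial.transform import Rotation as R
np.set_printoptions(precision=2,suppress=True)
t=viewer.get_image("top"); s=viewer.get_image("side")
T=[(227.2,203.8),(276.2,198),(324.2,192.5)]; S=[(277.25,174.25),(288.25,197),(302,223)]
A=[atz(t,*p,238)[:2] for p in T]; B=[atz(s,*p,238)[:2] for p in S]
print(np.array(A),np.array(B))
for P in(A,B,A+B):
    n=len(P)//3
    f=lambda q:np.concatenate([q[:2]+k*140*np.array([-np.sin(q[2]),np.cos(q[2])])-p for p,k in zip(P,[1,0,-1]*n)])
    q=least_squares(f,[570,64,0]).x; print("mid pivot,yaw",q,f(q))
phi=q[2]
for g,p,n in zip([(252,203.2),(300.5,195.8),(349,191.7)],A,"LMR"):
    d=atz(t,*g,241)[:2]-p; print(n,np.hypot(*d),"theta",np.arctan2(-d[0],-d[1])-(-0) - (np.arctan2(-uv(phi,0)[0][0],-uv(phi,0)[0][1])))
# cover plane from depth: fit rect
for im in(t,):
    z=im["range_z"]; rr,cc=np.nonzero(z>0); zz=z[rr,cc]
    P=np.c_[(cc-im["cx"])/im["fx"]*zz,-(rr-im["cy"])/im["fy"]*zz,-zz]; M=np.array(im["T"]); W=P@M[:3,:3].T+M[:3,3]
    m=(abs(W[:,2]-208)<12)&(W[:,0]>450)&(abs(W[:,1]-64)<260)
    print(m.sum(),W[m].mean(0)); r=cv2.minAreaRect(W[m][:,:2].astype(np.float32)); print(r)
o=ctrl.get_obs(); print(R.from_rotvec(o["orientation"]).as_matrix(),o["t"])
E
```

```text
[[548.71 199.32]
 [566.23  59.99]
 [582.92 -76.98]] [[552.2  185.94]
 [566.77  43.91]
 [583.73 -91.4 ]]
mid pivot,yaw [565.95  60.78   0.12] [ 0.04  0.39 -0.28  0.79  0.24 -1.18]
mid pivot,yaw [567.56  46.15   0.11] [-0.45 -0.68  0.8   2.24 -0.35 -1.56]
mid pivot,yaw [566.76  53.47   0.12] [ 1.54 -6.84  0.53 -6.53  0.34 -8.58 -1.95  6.55 -0.01  9.55 -0.46  5.84]
L 70.77103182599073 theta 0.09803207628126173
M 69.44241214057806 theta 0.030911239123857043
R 70.46089468354681 theta 0.09055642437727146
5955 [593.05  69.43 208.14]
((677.70068359375, 75.65455627441406), (314.1966552734375, 438.6857604980469), 6.904057025909424)
[[-0.96  0.28 -0.  ]
 [ 0.28  0.96 -0.  ]
 [ 0.   -0.   -1.  ]] 1.6
```

```bash
cat >> h.py <<'E'
PHI=0.12; PIV={"L":np.array([549.7,200.]),"M":np.array([566.5,61.]),"R":np.array([583.3,-78.])}
def pt(n,th,off=21,r=80):
    u,v=uv(PHI,th); return PIV[n]+r*u-off*v
E
python3 - <<'E'
from h import *
np.set_printoptions(precision=1,suppress=True)
for n,t in(("L",.1),("M",.03),("R",.09)): print(n,pt(n,t,33),pt(n,t))
E
```

```text
L [584.3 120.7] [572.3 120.4]
M [606.6 -15.7] [594.6 -16.8]
R [ 618.7 -157. ] [ 606.7 -157.3]
```

Call:
play_rows(
  dp=[
    [0, 0, 25],
    [20, -20, 25],
    [33, -36, 0],
    [33, -36, 0],
    [33, -36, 0],
    [33, -36, 0],
    [33, -36, 0],
    [33, -36, 0],
  ],
  yaw=[0, 0, 3, 3, 3, 3, 3, 3],
  gripper=1,
)

```text
t: 2.27
ee_pos: [366.7, 393.6, 273.0]
orientation: [-0.048, 3.141, 0.001]
ft_force: [1.1, 0.1, 0.3]
width: 37.6
grasp_force: 0.0
```

Call:
play_rows(
  dp=[
    [28, -35, 0],
    [28, -35, 0],
    [28, -35, 0],
    [28, -35, 0],
    [28, -35, 0],
    [28, -35, 0],
    [0, 0, 0],
    [0, 0, 0],
  ],
  yaw=[0, 0, 0, 0, 0, 0, 0, 0],
)

```text
t: 2.93
ee_pos: [522.9, 198.2, 272.6]
orientation: [0.037, -3.141, -0.0]
ft_force: [-0.4, 0.8, 0.4]
width: 0.0
grasp_force: 0.0
```

Call:
play_rows(
  dp=[
    [20, -26, 0],
    [20, -26, 0],
    [21, -25, 0],
    [0, 0, 0],
    [0, 0, -20],
    [0, 0, -20],
    [0, 0, -16],
    [0, 0, 0],
  ],
  yaw=[0, 0, 0, 0, 0, 0, 0, 0],
)

```text
t: 3.6
ee_pos: [579.8, 124.2, 213.4]
orientation: [0.045, -3.135, 0.001]
ft_force: [-0.4, -0.1, -0.6]
width: 0.1
grasp_force: 0.0
```

Call:
play_rows(
  dp=[
    [0, 0, 2],
    [-2, 0, 0],
    [-2, 0, 0],
    [-2, 0, 0],
    [-2, 0, 0],
    [-2, 0, 0],
    [-2, 0, 0],
    [0, 0, 0],
  ],
  yaw=[0, 0, 0, 0, 0, 0, 0, 0],
)

```text
t: 4.27
ee_pos: [572.1, 122.8, 219.7]
orientation: [-0.043, 3.138, -0.0]
ft_force: [3.5, -1.6, 1.2]
width: 0.6
grasp_force: 2.0
```

Call:
play_rows(
  dp=[
    [-2, 0, 0],
    [-2, 0, 0],
    [-2, 0, 0],
    [0, 0, 0],
  ],
  yaw=[0, 0, 0, 0],
)

```text
t: 4.6
ee_pos: [566.1, 122.3, 219.6]
orientation: [-0.043, 3.138, -0.001]
ft_force: [4.2, -3.1, 2.2]
width: 0.3
grasp_force: 2.4
```

```bash
python3 -c "
from h import *
for i in range(3):
  viewer.get_image('top'); o=ctrl.get_obs(); print(o['ee_pos'],o['ft_force'],o['t'])"
```

```text
[566.13080642 122.27666773 219.59818564] [ 3.22690984 -2.32505281  0.9525686 ] 4.65
[566.14099953 122.28969395 219.61053215] [ 3.89849042 -3.04500332  0.77088204] 4.7
[566.11814411 122.28098789 219.57612598] [ 4.03210413 -3.1987542   2.38299714] 4.75
```

Call:
play_rows(
  dp=[
    [-2, 0, -2],
    [-2, 0, -1],
    [-1, 0, 0],
    [-1, 0, 0],
    [0, 0, 0],
  ],
  yaw=[-2, -2, -2, 0, 0],
)

```text
t: 5.17
ee_pos: [561.5, 122.5, 217.0]
orientation: [0.122, 3.133, 0.0]
ft_force: [8.5, -2.6, 0.4]
width: 0.6
grasp_force: 4.4
```

Call:
play_rows(
  dp=[
    [-1, 0, 0],
    [0, 0, 0],
  ],
  yaw=[0, 0],
)

```text
t: 5.33
ee_pos: [561.3, 122.5, 217.1]
orientation: [0.122, 3.131, 0.0]
ft_force: [11.1, -2.8, -0.5]
width: 0.9
grasp_force: 5.7
```

Call:
play_rows(
  dp=[
    [20, 0, 0],
    [0, 0, 25],
    [0, 0, 22],
    [7, -28, 0],
    [7, -28, 0],
    [7, -28, 0],
    [7, -28, 0],
    [2, -26, 0],
  ],
  yaw=[0, 2, 2, 2, 2, 2, 0, 0],
)

```text
t: 6.0
ee_pos: [608.1, -16.5, 262.8]
orientation: [0.153, -3.138, -0.0]
ft_force: [0.1, 0.0, -0.1]
width: 0.4
grasp_force: 0.0
```

Call:
play_rows(
  dp=[
    [0, 0, 0],
    [0, 0, 0],
    [0, 0, 0],
  ],
  yaw=[0, 0, 0],
)

```text
t: 6.25
ee_pos: [607.4, -14.7, 262.6]
orientation: [0.152, -3.137, -0.001]
ft_force: [0.2, -0.4, 0.1]
width: 0.1
grasp_force: 0.0
```

Call:
play_rows(
  dp=[
    [0, 0, -18],
    [0, 0, -16],
    [0, 0, -12],
    [0, 0, 0],
    [-3, 0, 0],
    [-3, 0, 0],
    [-3, 0, 0],
    [-3, 0, 0],
  ],
  yaw=[0, 0, 0, 0, 0, 0, 0, 0],
)

```text
t: 6.92
ee_pos: [596.7, -15.0, 217.8]
orientation: [-0.153, 3.135, -0.001]
ft_force: [6.3, -1.4, -2.4]
width: 0.4
grasp_force: 2.9
```

Call:
play_rows(
  dp=[
    [-2, 0, 0],
    [-2, 0, 0],
    [-2, 0, 0],
    [-2, 0, 0],
    [0, 0, 0],
  ],
  yaw=[-2, -2, -2, -2, 0],
)

```text
t: 7.33
ee_pos: [589.3, -15.8, 218.1]
orientation: [0.069, 3.136, -0.002]
ft_force: [3.4, -2.0, 0.6]
width: 0.2
grasp_force: 1.7
```

Call:
play_rows(
  dp=[
    [-2, 0, 0],
    [-2, 0, 0],
    [-2, 0, 0],
    [-2, 0, 0],
    [-2, 0, 0],
    [-1, 0, 0],
    [0, 0, 0],
  ],
  yaw=[-1, -1, -1, -1, -1, 0, 0],
)

```text
t: 7.92
ee_pos: [578.5, -16.0, 218.1]
orientation: [0.204, 3.13, -0.002]
ft_force: [3.1, -4.6, 0.0]
width: 0.6
grasp_force: 2.4
```

Call:
play_rows(
  dp=[
    [-1, 0, 0],
    [-1, 0, 0],
    [0, 0, 0],
  ],
  yaw=[0, 0, 0],
)

```text
t: 8.17
ee_pos: [576.6, -16.0, 218.1]
orientation: [0.203, 3.13, -0.002]
ft_force: [4.4, -4.0, 0.3]
width: 0.4
grasp_force: 2.7
```

Call:
play_rows(
  dp=[
    [-1, 0, 0],
    [-1, 0, 0],
    [-1, 0, 0],
    [0, 0, 0],
  ],
  yaw=[-1, -1, -1, 0],
)

```text
t: 8.5
ee_pos: [573.6, -16.3, 218.1]
orientation: [0.287, 3.123, -0.002]
ft_force: [5.0, -5.9, 1.1]
width: 0.2
grasp_force: 2.8
```

Call:
play_rows(
  dp=[
    [-1, 0, 0],
    [-1, 0, 0],
    [-1, 1, 0],
    [0, 0, 0],
  ],
  yaw=[0, 0, 0, 0],
)

```text
t: 8.83
ee_pos: [570.6, -15.2, 218.2]
orientation: [0.285, 3.123, -0.002]
ft_force: [4.2, -4.7, 0.9]
width: 0.3
grasp_force: 2.8
```

```bash
cat >> h.py <<'E'
def plan(n,pos,ths,off=21,r=80):
    p=np.array(pos[:2],float)
    for t in ths:
        q=pt(n,t,off,r); print(round(t,2),np.round(q-p,1),np.round(q)); p=q
def est(n,pos,off=21):
    d=np.array(pos[:2])-PIV[n]; u,v=uv(PHI,0); return np.arctan2(d@v,d@u)+np.arcsin(off/np.hypot(*d)), np.hypot(*d)
E
python3 -c "
from h import *
from scipy.spatial.transform import Rotation as R
o=ctrl.get_obs(); p=o['ee_pos']; y=R.from_rotvec(o['orientation']).as_matrix()[:,1]; a=np.degrees(np.arctan2(y[1],y[0]))
th=est('M',p)[0]; print(p,o['ft_force'],est('M',p),a,'lever line',96.9-np.degrees(th))
plan('M',p,np.arange(th,1.6,.1))"
```

```text
[570.61892691 -15.21010181 218.16825991] [ 4.1932798  -4.73296877  0.86043262] (np.float64(0.3447538016920978), np.float64(76.32132845272017)) 79.56802437358161 lever line 77.14706219195267
0.34 [-1.5 -6.5] [569. -22.]
0.44 [-8.3  0.1] [561. -22.]
0.54 [-8.2  1. ] [553. -21.]
0.64 [-8.1  1.8] [545. -19.]
0.74 [-7.9  2.6] [537. -16.]
0.84 [-7.6  3.4] [529. -13.]
0.94 [-7.2  4.1] [522.  -9.]
1.04 [-6.7  4.8] [515.  -4.]
1.14 [-6.2  5.4] [509.   2.]
1.24 [-5.7  6. ] [503.   8.]
1.34 [-5.   6.6] [498.  14.]
1.44 [-4.3  7. ] [494.  21.]
1.54 [-3.6  7.4] [490.  29.]
```

Call:
play_rows(
  dp=[
    [-4, -1, 0],
    [-4, 0, 0],
    [-4, 0, 0],
    [-4, 0, 0],
    [-4, 1, 0],
    [-4, 1, 0],
    [-4, 1, 0],
    [-4, 1, 0],
  ],
  yaw=[-3, -3, -3, -3, -3, -3, -3, -3],
)

```text
t: 9.5
ee_pos: [539.2, -11.1, 218.2]
orientation: [0.933, 2.993, 0.003]
ft_force: [7.5, 0.3, -1.6]
width: 0.3
grasp_force: 2.9
```

Call:
play_rows(
  dp=[
    [-8, 3, 0],
    [-8, 3, 0],
    [-7, 4, 0],
    [-7, 5, 0],
  ],
  yaw=[-5.7, -5.7, -5.7, -5.7],
)

```text
t: 9.83
ee_pos: [509.4, 3.5, 218.3]
orientation: [1.509, 2.748, 0.004]
ft_force: [7.1, -3.2, -0.5]
width: 0.6
grasp_force: 3.2
```

```bash
cat >> h.py <<'E'
def st(n):
    from scipy.spatial.transform import Rotation as R
    o=ctrl.get_obs(); p=o['ee_pos']; y=R.from_rotvec(o['orientation']).as_matrix()[:,1]; a=np.degrees(np.arctan2(y[1],y[0]))
    th=est(n,p)[0]; print(o['t'],np.round(p,1),np.round(o['ft_force'],1),est(n,p),round(a,1),'lever line',round(96.9-np.degrees(th),1)); return p,th
E
python3 -c "
from h import *
p,th=st('M'); plan('M',p,np.arange(th,1.65,.1))"
```

```text
9.8333 [509.4   3.5 218.3] [ 7.1 -3.2 -0.5] (np.float64(1.1638593625272906), np.float64(81.07072893753451)) 32.5 lever line 30.2
1.16 [-1.5 -0.9] [508.   3.]
1.26 [-5.5  6.1] [502.   9.]
1.36 [-4.9  6.7] [497.  15.]
1.46 [-4.2  7.1] [493.  23.]
1.56 [-3.5  7.5] [490.  30.]
```

Call:
play_rows(
  dp=[
    [-3, 3, 0],
    [-3, 3, 0],
    [-3, 3, 0],
    [-2, 3, 0],
    [-2, 4, 0],
    [-2, 4, 0],
    [0, 0, 0],
  ],
  yaw=[-4, -4, -3, -3, -3, -3, 0],
)

```text
t: 10.42
ee_pos: [492.7, 23.8, 217.9]
orientation: [1.961, 2.451, 0.002]
ft_force: [2.0, -2.9, 2.7]
width: 0.6
grasp_force: 1.4
```

```bash
python3 -c "
from h import *
p,th=st('M'); plan('M',p,np.arange(th,1.65,.05))"
```

```text
10.4167 [492.7  23.8 217.9] [ 2.  -2.9  2.7] (np.float64(1.4806415099251293), np.float64(82.68635177817512)) 12.7 lever line 12.1
1.48 [-0. -0.] [493.  24.]
1.53 [-1.8  3.7] [491.  28.]
1.58 [-1.6  3.8] [489.  31.]
1.63 [-1.4  3.9] [488.  35.]
```

Now press home in small steps until the force rises.

Call:
play_rows(
  dp=[
    [-1, 2, 0],
    [-1, 2, 0],
    [0, 1, 0],
    [0, 1, 0],
    [0, 1, 0],
    [0, 0, 0],
  ],
  yaw=[-3, -2, 0, 0, 0, 0],
)

```text
t: 10.92
ee_pos: [489.9, 29.8, 217.1]
orientation: [2.062, 2.368, -0.002]
ft_force: [-0.6, -9.0, 5.2]
width: -0.0
grasp_force: 4.5
```

```bash
python3 -c "
from h import *
st('M')"
```

```text
10.9167 [489.9  29.8 217.1] [-0.6 -9.   5.2] (np.float64(1.561047588812539), np.float64(82.73755017551731)) 7.9 lever line 7.5
```

Call:
play_rows(
  dp=[
    [0, 1, 0],
    [0, 1, 0],
    [0, 1, 0],
    [0, 0, 0],
  ],
  yaw=[0, 0, 0, 0],
)

```text
t: 11.25
ee_pos: [489.9, 30.1, 217.2]
orientation: [2.058, 2.367, -0.009]
ft_force: [-0.9, -24.3, 6.3]
width: 0.3
grasp_force: 12.2
```

Call:
play_rows(
  dp=[
    [0, -12, 0],
    [0, -8, 22],
    [0, -8, 24],
    [14, -17, 0],
    [14, -17, 0],
    [14, -17, 0],
    [14, -17, 0],
    [14, -17, 0],
  ],
  yaw=[0, 7, 7, 7, 7, 7, 7, 7],
)

```text
t: 11.92
ee_pos: [560.0, -79.5, 262.4]
orientation: [-0.886, -3.013, -0.002]
ft_force: [-0.0, -0.2, 0.3]
width: 0.5
grasp_force: 0.0
```

Call:
play_rows(
  dp=[
    [14, -17, 0],
    [14, -17, 0],
    [14, -17, 0],
    [14, -16, 0],
    [0, 0, 0],
    [0, 0, 0],
  ],
  yaw=[7, 7, 7, 7, 7, 0],
)

```text
t: 12.42
ee_pos: [615.9, -146.5, 261.9]
orientation: [0.056, -3.14, -0.002]
ft_force: [-0.1, -0.0, -0.8]
width: 0.2
grasp_force: 0.0
```

```bash
python3 -c "
from h import *
st('R');print(pt('R',.09,33))
im=viewer.get_image('top'); save(im,'a.png'); cv2.imwrite('pics/ac.png',cv2.resize(cv2.imread('pics/a.png')[150:300,180:380],None,fx=4,fy=4))"
```

```text
12.4167 [ 615.9 -146.5  261.9] [-0.1 -0.  -0.8] (np.float64(-0.04384800390331545), np.float64(75.90595568390155)) 92.0 lever line 99.4
[ 618.68479113 -156.97415119]
```

View pics/ac.png

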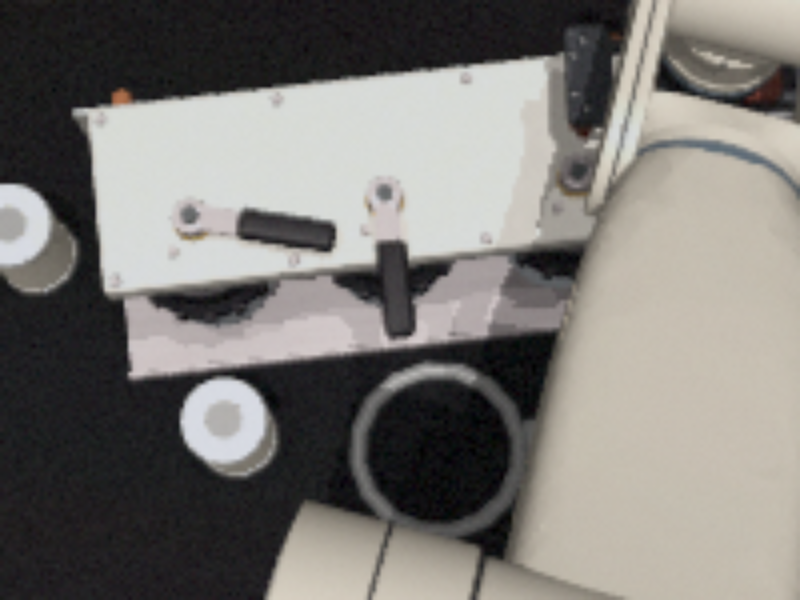

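Middle lever (hub 385,192, tip 403,335) now stands square out of the front; left lever sits at its play limit. Next, feel the right lever.

Call:
play_rows(
  dp=[
    [3, -9, -10],
    [0, 0, -18],
    [0, 0, -16],
    [0, 0, 0],
    [-3, 0, 0],
    [-3, 0, 0],
    [-3, 0, 0],
    [-3, 0, 0],
  ],
  yaw=[0, 0, 0, 0, 0, 0, 0, 0],
)

```text
t: 13.13
ee_pos: [608.2, -155.3, 219.9]
orientation: [-0.048, 3.137, -0.002]
ft_force: [7.9, -0.7, -4.1]
width: 0.6
grasp_force: 3.7
```

Call:
play_rows(
  dp=[
    [-2, 0, 0],
    [-2, 0, 0],
    [-2, 0, 0],
    [-2, 0, 0],
    [0, 0, 0],
  ],
  yaw=[-2, -2, -2, -2, 0],
)

```text
t: 13.55
ee_pos: [600.5, -156.3, 220.4]
orientation: [0.174, 3.131, -0.004]
ft_force: [4.1, -4.8, -0.5]
width: 0.2
grasp_force: 2.3
```

```bash
python3 -c "
from h import *
st('R')"
```

```text
13.55 [ 600.5 -156.3  220.4] [ 4.1 -4.8 -0.5] (np.float64(0.16821903844259778), np.float64(80.18370443373469)) 83.7 lever line 87.3
```

Call:
play_rows(
  dp=[
    [-2, 0, -1],
    [-2, 0, -1],
    [-2, 0, 0],
    [-1, 0, 0],
    [0, 0, 0],
  ],
  yaw=[0, 0, 0, 0, 0],
)

```text
t: 13.97
ee_pos: [594.6, -156.1, 219.3]
orientation: [0.171, 3.129, -0.003]
ft_force: [6.5, -2.9, 3.2]
width: -0.0
grasp_force: 3.1
```

Call:
play_rows(
  dp=[
    [-1, 0, 0],
    [-1, 0, 0],
    [0, 0, 0],
  ],
  yaw=[0, 0, 0],
)

```text
t: 14.22
ee_pos: [592.7, -156.1, 219.3]
orientation: [0.171, 3.129, -0.003]
ft_force: [5.5, -1.9, 2.7]
width: 0.5
grasp_force: 3.2
```

```bash
python3 -c "
from h import *
st('R')"
```

```text
14.2167 [ 592.7 -156.1  219.3] [ 5.5 -1.9  2.7] (np.float64(0.2705340445855149), np.float64(78.6486398208543)) 83.7 lever line 81.4
```

Call:
play_rows(
  dp=[
    [-1, 0, 0],
    [-1, 0, 0],
    [-1, 0, 0],
    [0, 0, 0],
  ],
  yaw=[0, 0, 0, 0],
)

```text
t: 14.55
ee_pos: [589.6, -156.0, 219.3]
orientation: [0.171, 3.129, -0.003]
ft_force: [6.3, -2.3, 2.9]
width: 0.5
grasp_force: 3.1
```

```bash
python3 -c "
from h import *
st('R')"
```

```text
14.55 [ 589.6 -156.   219.3] [ 6.3 -2.3  2.9] (np.float64(0.31080303991592334), np.float64(78.21323741292503)) 83.7 lever line 79.1
```

Call:
play_rows(
  dp=[
    [-2, 0, 0],
    [-2, 0, 0],
    [-2, 0, 0],
    [0, 0, 0],
  ],
  yaw=[-3, -3, -3, 0],
)

```text
t: 14.88
ee_pos: [583.4, -156.8, 219.3]
orientation: [0.42, 3.105, -0.004]
ft_force: [4.5, -5.7, 2.2]
width: 0.0
grasp_force: 3.2
```

```bash
python3 -c "
from h import *
p,th=st('R');plan('R',p,np.arange(th,1.65,.1))"
```

```text
14.8833 [ 583.4 -156.8  219.3] [ 4.5 -5.7  2.2] (np.float64(0.3887172007258639), np.float64(78.83927864562914)) 74.6 lever line 74.6
0.39 [-1.1 -3.9] [ 582. -161.]
0.49 [-8.3  0.5] [ 574. -160.]
0.59 [-8.2  1.3] [ 566. -159.]
0.69 [-8.   2.1] [ 558. -157.]
0.79 [-7.7  2.9] [ 550. -154.]
0.89 [-7.4  3.7] [ 543. -150.]
0.99 [-7.   4.4] [ 536. -146.]
1.09 [-6.5  5.1] [ 529. -141.]
1.19 [-6.   5.7] [ 523. -135.]
1.29 [-5.4  6.3] [ 518. -129.]
1.39 [-4.7  6.8] [ 513. -122.]
1.49 [-4.   7.2] [ 509. -115.]
1.59 [-3.3  7.6] [ 506. -107.]
```

Free. Sweep it.

Call:
play_rows(
  dp=[
    [-8, -1, 0],
    [-8, 0, 0],
    [-8, 1, 0],
    [-8, 2, 0],
    [-7, 4, 0],
    [-7, 4, 0],
    [-6, 5, 0],
    [0, 0, 0],
  ],
  yaw=[-5.5, -5.7, -5.7, -5.7, -5.7, -5.7, -5.7, 0],
)

```text
t: 15.55
ee_pos: [529.7, -140.4, 218.6]
orientation: [1.452, 2.78, 0.001]
ft_force: [2.0, -2.9, 2.3]
width: 0.2
grasp_force: 1.3
```

```bash
python3 -c "
from h import *
p,th=st('R');plan('R',p,np.arange(th,1.65,.1))"
```

```text
15.55 [ 529.7 -140.4  218.6] [ 2.  -2.9  2.3] (np.float64(1.0879960386936935), np.float64(82.19531117668085)) 34.8 lever line 34.6
1.09 [-0.4 -0.3] [ 529. -141.]
1.19 [-6.   5.7] [ 523. -135.]
1.29 [-5.4  6.3] [ 518. -129.]
1.39 [-4.7  6.8] [ 513. -122.]
1.49 [-4.   7.2] [ 509. -115.]
1.59 [-3.3  7.6] [ 506. -107.]
```

Call:
play_rows(
  dp=[
    [-6, 5, 0],
    [-5, 6, 0],
    [-5, 7, 0],
    [-4, 7, 0],
    [0, 0, 0],
  ],
  yaw=[-5.7, -5.7, -5.7, -5.7, 0],
)

```text
t: 15.97
ee_pos: [509.2, -115.0, 217.9]
orientation: [1.971, 2.443, 0.001]
ft_force: [0.2, -1.2, 1.2]
width: 0.5
grasp_force: 0.7
```

Call:
play_rows(
  dp=[
    [-1, 2, 0],
    [-1, 2, 0],
    [0, 1, 0],
    [0, 1, 0],
    [0, 1, 0],
    [0, 0, 0],
  ],
  yaw=[-2.5, -2, 0, 0, 0, 0],
)

```text
t: 16.47
ee_pos: [506.9, -109.2, 217.1]
orientation: [2.06, 2.371, -0.002]
ft_force: [-0.7, -7.1, 4.2]
width: 0.3
grasp_force: 3.8
```

```bash
python3 -c "
from h import *
st('R')"
```

```text
16.4667 [ 506.9 -109.2  217.1] [-0.7 -7.1  4.2] (np.float64(1.5604334943189433), np.float64(82.4991712127855)) 8.0 lever line 7.5
```

Call:
play_rows(
  dp=[
    [0, 1, 0],
    [0, 1, 0],
    [0, 1, 0],
    [0, 0, 0],
  ],
  yaw=[0, 0, 0, 0],
)

```text
t: 16.8
ee_pos: [506.9, -108.9, 217.2]
orientation: [2.056, 2.369, -0.008]
ft_force: [-3.0, -22.5, 1.9]
width: 0.4
grasp_force: 10.8
```

```bash
python3 -c "
from h import *
st('R'); print(pt('L',.25,36))"
```

```text
16.8 [ 506.9 -108.9  217.2] [ -3.  -22.5   1.9] (np.float64(1.5635438641721624), np.float64(82.39961668982447)) 8.1 lever line 7.3
[575.02549676 116.00821937]
```

Call:
play_rows(
  dp=[
    [0, -12, 0],
    [0, -8, 22],
    [0, 0, 24],
    [8, 26, 0],
    [8, 26, 0],
    [8, 26, 0],
    [8, 26, 0],
    [8, 26, 0],
  ],
  yaw=[0, 6.8, 6.8, 6.8, 6.8, 6.8, 6.8, 6.8],
)

```text
t: 17.47
ee_pos: [546.6, 6.4, 262.4]
orientation: [-0.921, -3.002, -0.001]
ft_force: [0.0, -0.2, -0.6]
width: 0.5
grasp_force: 0.0
```

Call:
play_rows(
  dp=[
    [8, 26, 0],
    [8, 26, 0],
    [8, 26, 0],
    [4, 30, 0],
    [0, 0, 0],
    [0, 0, 0],
  ],
  yaw=[6.8, 6.8, 6.8, 6.5, 0, 0],
)

```text
t: 17.97
ee_pos: [574.4, 114.2, 262.0]
orientation: [-0.205, -3.133, -0.0]
ft_force: [-0.6, 0.2, 0.0]
width: 0.6
grasp_force: 0.0
```

```bash
python3 -c "
from h import *
st('L'); print(pt('L',.25,36))"
```

```text
17.9667 [574.4 114.2 262. ] [-0.6  0.2  0. ] (np.float64(0.0775191793512626), np.float64(89.26322580363468)) 82.5 lever line 92.5
[575.02549676 116.00821937]
```

Call:
play_rows(
  dp=[
    [0, 2, -16],
    [0, 0, -16],
    [0, 0, -13],
    [0, 0, 0],
    [-4, 0, 0],
    [-4, 0, 0],
    [-3, 0, 0],
    [0, 0, 0],
  ],
  yaw=[0, 0, 0, 0, 0, 0, 0, 0],
)

```text
t: 18.63
ee_pos: [563.5, 114.8, 218.6]
orientation: [0.212, 3.134, 0.0]
ft_force: [-0.3, 0.2, -0.6]
width: 0.2
grasp_force: 0.0
```

Call:
play_rows(
  dp=[
    [-2, 0, 0],
    [-2, 0, 0],
    [-2, 0, 0],
    [0, 0, 0],
  ],
  yaw=[0, 0, 0, 0],
)

```text
t: 18.97
ee_pos: [558.7, 115.0, 218.3]
orientation: [0.211, 3.132, 0.001]
ft_force: [3.1, -0.8, -0.5]
width: 0.5
grasp_force: 1.8
```

```bash
python3 -c "
from h import *
st('L')"
```

```text
18.9667 [558.7 115.  218.3] [ 3.1 -0.8 -0.5] (np.float64(0.2629640616234902), np.float64(85.4365198682616)) 82.3 lever line 81.8
```

Call:
play_rows(
  dp=[
    [-1, 0, 0],
    [-1, 0, 0],
    [0, 0, 0],
  ],
  yaw=[0, 0, 0],
)

```text
t: 19.22
ee_pos: [556.7, 115.1, 218.2]
orientation: [0.212, 3.133, 0.001]
ft_force: [5.1, -0.2, 1.5]
width: 0.5
grasp_force: 2.3
```

Call:
play_rows(
  dp=[
    [-1, 0, 0],
    [-1, 0, 0],
    [0, 0, 0],
  ],
  yaw=[0, 0, 0],
)

```text
t: 19.47
ee_pos: [554.5, 115.2, 218.2]
orientation: [0.212, 3.133, 0.001]
ft_force: [4.6, 1.4, 3.2]
width: 0.7
grasp_force: 2.2
```

```bash
python3 -c "
from h import *
st('L')"
```

```text
19.4667 [554.5 115.2 218.2] [4.6 1.4 3.2] (np.float64(0.3131482793467251), np.float64(84.95722872654102)) 82.3 lever line 79.0
```

Free, as expected.

Call:
play_rows(
  dp=[
    [-3, 1, 0],
    [-3, 1, 0],
    [-3, 1, 0],
    [-3, 1, 0],
    [0, 0, 0],
  ],
  yaw=[-3, -3, -3, -3, 0],
)

```text
t: 19.88
ee_pos: [541.3, 118.1, 217.6]
orientation: [-0.542, -3.094, 0.003]
ft_force: [3.2, -4.5, 1.0]
width: 0.4
grasp_force: 2.0
```

```bash
python3 -c "
from h import *
p,th=st('L'); plan('L',p,np.arange(th,1.65,.1))"
```

```text
19.8833 [541.3 118.1 217.6] [ 3.2 -4.5  1. ] (np.float64(0.4793424600317733), np.float64(82.37180734856058)) 70.1 lever line 69.4
0.48 [-0.1 -0.3] [541. 118.]
0.58 [-8.2  1.3] [533. 119.]
0.68 [-8.   2.1] [525. 121.]
0.78 [-7.8  2.9] [517. 124.]
0.88 [-7.4  3.6] [510. 128.]
0.98 [-7.   4.3] [503. 132.]
1.08 [-6.6  5. ] [496. 137.]
1.18 [-6.   5.7] [490. 143.]
1.28 [-5.4  6.2] [485. 149.]
1.38 [-4.8  6.7] [480. 155.]
1.48 [-4.1  7.2] [476. 163.]
1.58 [-3.4  7.6] [473. 170.]
```

Call:
play_rows(
  dp=[
    [-8, 1, 0],
    [-8, 2, 0],
    [-8, 3, 0],
    [-7, 4, 0],
    [-7, 4, 0],
    [-7, 5, 0],
    [-6, 6, 0],
    [0, 0, 0],
  ],
  yaw=[-5.7, -5.7, -5.7, -5.7, -5.7, -5.7, -5.7, 0],
)

```text
t: 20.55
ee_pos: [489.6, 144.0, 217.5]
orientation: [-1.566, -2.722, 0.002]
ft_force: [0.9, -0.0, 0.7]
width: 0.5
grasp_force: 0.4
```

```bash
python3 -c "
from h import *
p,th=st('L'); plan('L',p,np.arange(th,1.65,.1))"
```

```text
20.55 [489.6 144.  217.5] [ 0.9 -0.   0.7] (np.float64(1.199020417755142), np.float64(82.12637024454861)) 30.2 lever line 28.2
1.2 [-0.5 -0.3] [489. 144.]
1.3 [-5.3  6.3] [484. 150.]
1.4 [-4.7  6.8] [479. 157.]
1.5 [-4.   7.3] [475. 164.]
1.6 [-3.2  7.6] [472. 172.]
```

Call:
play_rows(
  dp=[
    [-3, 3, 0],
    [-3, 3, 0],
    [-3, 3, 0],
    [-2, 3, 0],
    [-2, 4, 0],
    [-2, 3, 0],
    [0, 0, 0],
  ],
  yaw=[-4, -4, -3, -3, -3, -2, 0],
)

```text
t: 21.13
ee_pos: [475.3, 162.7, 217.4]
orientation: [-1.988, -2.432, 0.002]
ft_force: [0.6, -1.9, 0.3]
width: 0.9
grasp_force: 0.6
```

Call:
play_rows(
  dp=[
    [-1, 2, 0],
    [-1, 2, 0],
    [0, 1, 0],
    [0, 1, 0],
    [0, 0, 0],
  ],
  yaw=[-2, -1, 0, 0, 0],
)

```text
t: 21.55
ee_pos: [472.9, 168.5, 217.3]
orientation: [-2.05, -2.379, 0.004]
ft_force: [0.0, -4.9, 2.2]
width: 0.5
grasp_force: 2.3
```

```bash
python3 -c "
from h import *
st('L')"
```

```text
21.55 [472.9 168.5 217.3] [ 0.  -4.9  2.2] (np.float64(1.557079569041567), np.float64(82.9781123754752)) 8.5 lever line 7.7
```

Call:
play_rows(
  dp=[
    [0, 1, 0],
    [0, 1, 0],
    [0, 1, 0],
    [0, 0, 0],
  ],
  yaw=[0, 0, 0, 0],
)

```text
t: 21.88
ee_pos: [472.9, 168.9, 217.4]
orientation: [2.049, 2.379, -0.01]
ft_force: [-0.6, -19.0, 5.8]
width: 0.4
grasp_force: 9.3
```

Home. Back off, lift clear and check.

Call:
play_rows(
  dp=[
    [0, -12, 0],
    [0, -8, 15],
    [0, 0, 30],
    [0, 0, 30],
    [-30, 20, 20],
    [-30, 30, 0],
    [-30, 30, 0],
    [0, 0, 0],
  ],
  yaw=[0, 0, 0, 0, 0, 0, 0, 0],
)

```text
t: 22.55
ee_pos: [380.4, 234.3, 312.8]
orientation: [-2.045, -2.381, -0.001]
ft_force: [0.1, -0.1, -0.6]
width: 0.5
grasp_force: 0.0
```

Call:
play_rows(
  dp=[
    [-20, 40, 0],
    [-20, 40, 0],
    [-20, 40, 0],
    [-20, 40, 0],
    [0, 40, 0],
    [0, 40, 0],
    [0, 0, 0],
    [0, 0, 0],
  ],
  yaw=[0, 0, 0, 0, 0, 0, 0, 0],
)

```text
t: 23.22
ee_pos: [309.6, 461.3, 311.6]
orientation: [-2.048, -2.381, 0.003]
ft_force: [0.4, 0.0, 0.3]
width: 0.5
grasp_force: 0.0
```

```bash
python3 -c "
from h import *
im=viewer.get_image('top'); save(im,'b.png'); cv2.imwrite('pics/bc.png',cv2.resize(cv2.imread('pics/b.png')[150:300,180:380],None,fx=4,fy=4)); print(ctrl.get_obs()['t'],ctrl.get_obs()['ee_pos'])"
```

```text
23.2667 [309.77325681 459.93886409 311.71966264]
```

View pics/bc.png

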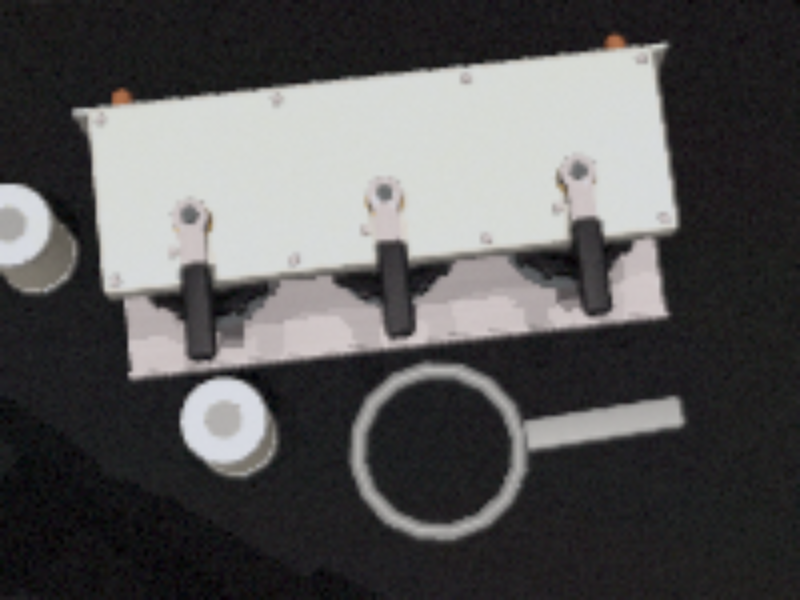

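All three levers (hubs 189,215 / 385,192 / 577,170) point parallel out of the front. The cartridges and the wrench are where they were.

```bash
python3 -c "
from h import *
print(ticket.close_job())"
```

```text
the job is handed in; nothing more can be done
None
```

All three levers are shut against their stops, in the order middle, right, left; the last picture shows them pointing straight out of the front and the cartridges and wrench where they were, and the job was handed in at about 23 s (it returned no verdict).

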